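Set the bean grinder from the coarse side

ROBOT

A 6-joint arm with a two-finger parallel gripper is mounted at the origin on the work surface. World frame = base frame: x ahead of the robot, y to its left, z up, the work surface at z = 0. Lengths are in m, angles in rad, forces in N, time in s.
With the tool pointing down it reaches from about 0.3 to 0.825 m from the base axis. Payload 5.4 kg.
Tool frame: the origin (TCP) lies midway between the tips of the shut fingers; the grasp point (between the pads) lies env.pinch_z behind it (env.pinch_z is the distance from the TCP to the grasp point, in m); z points along the fingers, y is the line along which they close (so a half turn about z gives the same grasp; the last joint's range is limited). The gripper opens to 92 mm and grips with 3 to 60 N. Pads are 20 mm wide; open, the fingers measure 128 mm over their backs; the gripper's body (75 mm by 189 mm) begins 69 mm behind the grasp point.
Start: joints at [-1.521, 0.158, 1.597, -0, 1.386, -0.21], TCP at [0.148, -0.556, 0.215] pointing down, gripper open.
Joint ranges: [-2.91, 2.91], [-0.94, 2.29], [0.18, 2.7], [-1.29, 4.43], [0.17, 2.64], [-3, 3]. Speed limits (rad/s): [2.57, 2.57, 3.14, 3.14, 3.14, 3.14].

INTERFACE

Orientations are given as a unit quaternion [x, y, z, w].
In Python, from plant import monitor, viewer, env, nets gives the robot as it stands. The module is installed in compiled form; this text tells all that it offers.
- The arm moves only by the tool play_rows, never from a script. Its argument "motion" is text: rows parted by semicolons, each of 7 numbers parted by spaces: the turn, a rotation vector about the world's x, y, z each as a share of pi/4 rad, from -1 to 1, then the shift along the world's x, y, z each as a share of 0.5 m, from -1 to 1, then the closure, from -1 (fully open) to 1 (shut). A call has 1 to 12 rows; each row is the pose to reach, as a shift and turn from the pose commanded when the call began; what a row does not reach only later rows make up. A row lasts 1/10 s, in which the tool goes at most 50 mm and 8.59 degrees, less where a joint would pass 70% of its speed; a pose out of reach is approached as far as the arm can. A call with a number of a shift or a turn outside -1 to 1 is refused whole. A call with a gripper value outside its range is refused whole. The fingers move at their own pace and stop on an object; "grip_force" is the grip in N (left out, the last holds). Time passes only in rows, so rows that repeat a pose let the fingers close. It gives the time, the measured TCP pose, the force, the opening and the grip force at its end, in the units of the state.
- monitor.observe(): the state, without advancing time (a new reading comes with each control period).
- viewer.get_image(name): name is "scene" or "top" or "wrist"; returns a dict with "img" (480x640x3 uint8, red, green, blue), "fov_y" (degrees; the focal length in pixels is half the picture's height over the tangent of half this angle, whatever the lens; pixels are square), "cx", "cy" (the principal point, pixels), "rvec" (rotation vector, rad) and "tvec" (3), from world to camera coordinates, as OpenCV has them. Camera axes: x right, y down, z forward; pixel columns grow to the right and rows downward; lengths in m; the calibration is good to about 2 mm. A picture is of the moment at which its call begins. There is no depth.
- env.sign_off(): hands the job in; it is judged then, once.
Trained networks look in the newest picture that a camera, given by its name, has taken for a name from the list of things; names that differ only in an ending like _2 or _b are one class to them, and where a whole thing is asked for, a point or a joint stands for the part that bears it (a point fixed in the world has none). Each returns a list of dicts, best first, with "score" (0 to 1); they miss things now and then, are a little off and sometimes report something else, mostly with a low value. They report only what shows in the picture. A call takes as long as a camera call.
- nets.find_in(camera, label): "centre" ([x, y, z] in m, in world coordinates, good to about 4 mm: the middle of the surface that is visible of it).
- nets.outline_of(camera, label): "mask" (480x640 bool, what is visible of it).
The state is a dict: "t": time; "joint_pos": joint angles; "dq": joint speeds; "tau": joint torques, N m; "tcp_pos": TCP position; "tool_rot": TCP orientation; "force": force on the tool from outside, world axes, zero at the start; "wrist_torque": the same for the moment, N m; "finger_gap": finger opening in m; "finger_force": force on a finger pad.
Only numpy, scipy, OpenCV 4.12 (cv2) and the standard library are available. Lean on these libraries where they do the work, as an engineer would, in place of code of your own. Each camera call takes 0.05 s, during which the arm holds its last target. There are 200 camera calls.

TASK

Set the orange grinder to its red tab, coming up from the coarse side (the robot's side) so that the play in the adjuster is taken up: draw the orange slide grip back until the black pointer stands at least 2 cm short of the tab, then push it forward until the pointer stands beside the middle of the tab. Let go with the grip still pushed up to the front of its play, and leave the blue grinder's setting alone.

Things in the scene. Friction and masses are not known exactly. Their poses are not given: they have to be found in the camera images.
- grip_mid (a point): Centre of the orange slide grip, an upright block 22 mm long (x), 26 wide (y), 33 tall, on the deck of the white grinder with the orange lid. Its underside is 12 mm above the deck, the deck 180 mm above the table. x is the slide direction: +x (away from the robot) finer, -x coarser. Pinch from above; the hopper (to 235 mm over the table) is 78 mm to its +y side. Stays where left.
- pointer (a point): Tip of the black pointer, at mid-length of the carriage (64 x 26 mm, top 9 mm above the deck) that bears the orange grip; 30 mm to the grip's -y side. Play: the grip slides freely (0.6 N) from 9 mm behind (-x) to 9 mm ahead (+x) of the pointer, and takes the carriage along (4 N) only at either end. Same axes. Starts on the fine side of the tab; stays where left.
- mark (a point): Top centre of the fixed red tab on the orange grinder's scale, 20 mm long along the slide, 14 wide, 6 tall, 42 mm to the -y side of the grip's line. Its x axis is the slide direction (+x finer), parallel to the grip's. It sits elsewhere on the scale each time; the pointer can go at least 45 mm to its coarse (-x) side.
- other_grip_mid (a point): Centre of the blue slide grip on the second grinder, the same in all but colour (blue lid and grip) and also with a red tab. Its setting is to be left alone. The two grinders stand left and right in either order.

How it is judged:
On the way:
1. the pointer is drawn back at least 20 mm to the coarse side of the tab's middle (x of pointer in the frame of mark below -0.02 m), for 0.1 s.
At the end, for the whole second after the job is handed in: The pointer stands beside the red tab, within 10 mm of its middle along the slide, and the grip has been left at the front (fine side) of its play, at least 4 mm ahead of the pointer (x of pointer in the frame of mark between -0.01 and 0.01 m and x of grip_mid in the frame of pointer above 0.004 m); the robot touches nothing.
It fails at once if the blue grinder's grip is moved by more than 10 mm (distance of other_grip_mid from where it was at the start of the episode above 0.01 m).
It also fails if it takes over 48 s, if anything falls off the work surface, if the arm or the gripper's body presses on something with over 40 N, if the wrist force passes 120 N, or if a joint passes its speed limit or range.

## Working session

There is one attempt and no reset: what is moved stays moved. The work goes in short steps, Python scripts to look and compute and a tool call to move; the robot and the scene stay as the last step left them, time stands still between calls to the robot, and variables do not carry over. Pictures are saved under pics/ and viewed, at most 10 in all, crops included, and the job is handed in when it is done.

Besides the shell and the picture viewer there is one more tool, called after "Emit:" as name(argument=value, ...) on one line, values as JSON. play_rows: Moves the arm, as the interface text tells. Shift numbers are shares of 0.5 m and turn numbers shares of pi/4 rad, none past 1 either way. Its arguments: {"type":"object","properties":{"motion":{"type":"string"},"grip_force":{"type":"number"}},"required":["motion"]}

```bash
mkdir -p pics; cat > h.py <<'E'
import numpy as np, cv2
from plant import monitor, viewer, env, nets
def cam(n,save=None):
    c=viewer.get_image(n)
    if save: cv2.imwrite(save,c["img"][:,:,::-1])
    return c
def KRT(c):
    f=240/np.tan(np.radians(c["fov_y"])/2)
    return np.array([[f,0,c["cx"]],[0,f,c["cy"]],[0,0,1]]),cv2.Rodrigues(np.array(c["rvec"],float))[0],np.array(c["tvec"],float)
def at_z(c,uv,z):
    K,R,t=KRT(c); d=R.T@np.linalg.inv(K)@np.array([*uv,1.]); o=-R.T@t
    return o+d*(z-o[2])/d[2]
def proj(c,p):
    K,R,t=KRT(c); q=K@(R@np.array(p)+t); return q[:2]/q[2]
E
python3 - <<'E'
from h import *
np.set_printoptions(precision=4,suppress=True)
s=monitor.observe(); print(s["t"],s["tcp_pos"],s["tool_rot"],env.pinch_z)
for n in ["scene","top"]:
    c=cam(n,f"pics/{n}0.png"); K,R,t=KRT(c); print(n,-R.T@t)
    for l in ["grip_mid","pointer","mark","other_grip_mid"]:
        print(l,[(np.round(d["centre"],4),round(d["score"],2),proj(c,d["centre"]).round()) for d in nets.find_in(n,l)[:3]])
E
```

```text
0.0 [ 0.1476 -0.5551  0.2136] [ 0.9916  0.1295  0.0001 -0.0009] 0.0187
scene [1.1055 0.2544 0.851 ]
grip_mid [(array([0.5986, 0.1581, 0.2227]), 0.82, array([450., 322.]))]
pointer []
mark [(array([0.5398, 0.1011, 0.1871]), 0.64, array([427., 296.]))]
other_grip_mid [(array([ 0.5195, -0.2464,  0.2145]), 0.74, array([259., 209.]))]
top [ 0.4814 -0.0691  0.9671]
grip_mid []
pointer [(array([0.5832, 0.1527, 0.1879]), 0.7, array([168., 218.]))]
mark []
other_grip_mid [(array([ 0.5088, -0.2471,  0.2241]), 0.55, array([454., 268.]))]
```

View pics/scene0.png

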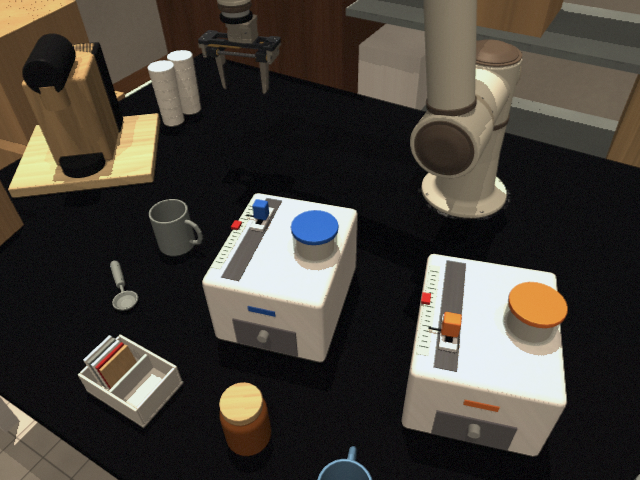

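View pics/top0.png

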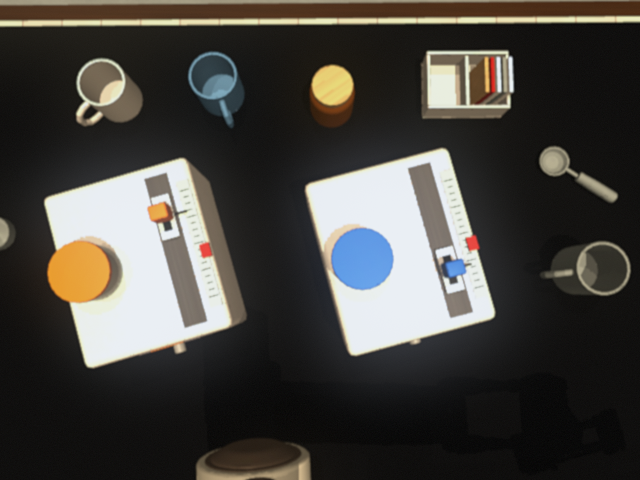

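The top view shows the orange grip at about (160,212), its tab at (206,250), and the slot running from (158,178) to (195,325). The pointer is at about (185,212), on the fine side. The scene view agrees, with the grip at (452,325) and the tab at (427,298). Blue is the right-hand grinder, well clear. Next I measure the axis and positions.

```bash
cat >> h.py <<'E'
def blobs(c,kind):
    h=cv2.cvtColor(c["img"],cv2.COLOR_RGB2HSV); H,S,V=cv2.split(h)
    m={"red":((H<4)|(H>174))&(S>180)&(V>90),"orange":(H>7)&(H<17)&(S>170)&(V>110),"dark":(V<130)&(S<110)&(V>45)}[kind].astype(np.uint8)
    n,l,st,ce=cv2.connectedComponentsWithStats(m)
    return [(st[i],ce[i],l==i) for i in range(1,n) if st[i][4]>25]
E
python3 - <<'E'
from h import *
np.set_printoptions(precision=4,suppress=True)
for n in ["top","scene"]:
    c=cam(n)
    for k,z in [("red",.184),("orange",.222),("dark",.18)]:
        for s,ce,m in blobs(c,k):
            if k=="dark":
                if s[4]<1500 or s[4]>9000: continue
                ys,xs=np.nonzero(m); P=np.array([at_z(c,(u,v),.18)[:2] for u,v in zip(xs,ys)])
                r=cv2.minAreaRect(P.astype(np.float32)*1000); print(n,k,s,r); continue
            print(n,k,s,ce,at_z(c,ce,z))
E
```

```text
top red [490  57   5  36 135] [491.9333  74.5852] [ 0.7934 -0.3187  0.184 ]
top red [467 236  12  13  95] [472.3684 242.6   ] [ 0.5461 -0.2837  0.184 ]
top red [201 244  10  12  84] [205.4524 249.5595] [0.5375 0.099  0.184 ]
top orange [317  93  36  19 129] [337.4264 105.9845] [ 0.7346 -0.0906  0.222 ]
top orange [152 204  16  16  48] [161.9583 213.5833] [0.5846 0.1514 0.222 ]
top orange [ 91 244  18  23  34] [101.7059 253.4118] [0.53   0.2329 0.222 ]
top orange [ 47 251  23  51 108] [ 53.2037 277.6574] [0.4971 0.2983 0.222 ]
top orange [ 89 285  17  15  27] [ 98.1111 293.0741] [0.476  0.2363 0.222 ]
top dark [ 420   49   95   70 1756] ((781.9948120117188, -283.12396240234375), (137.99072265625, 104.48636627197266), 89.68187713623047)
top dark [ 304  147  192  219 3533] ((528.796875, -181.06301879882812), (307.5783996582031, 238.1802215576172), 12.908601760864258)
top dark [  43  157  204  198 3492] ((524.3232421875, 192.55789184570312), (290.8245849609375, 251.2567596435547), 16.13873291015625)
top dark [ 409  164   48  132 1974] ((566.414794921875, -233.47068786621094), (190.580703
[... 910 characters left out ...]
 55.1868896484375)
scene dark [ 150  199   53   57 1976] ((603.244140625, -387.7333984375), (170.3193359375, 81.06282043457031), 55.20509719848633)
scene dark [ 202  213  156  150 3492] ((592.947021484375, -144.26901245117188), (344.3501892089844, 243.69517517089844), 14.74796199798584)
scene dark [  78  364  105   64 1558] ((888.3994140625, -212.21026611328125), (141.029541015625, 96.59473419189453), 89.970458984375)
scene dark [ 401  369  166   88 2339] ((690.5349731445312, 246.7904052734375), (91.09638214111328, 216.4510498046875), 15.360610961914062)
scene dark [   0  398  118   82 3950] ((1033.35107421875, -236.03594970703125), (229.44046020507812, 62.13895797729492), 89.89286041259766)
```

```bash
python3 - <<'E'
from h import *
a=cv2.resize(cam("top")["img"][165:335,135:240],None,fx=3.5,fy=3.5,interpolation=cv2.INTER_CUBIC)
b=cv2.resize(cam("scene")["img"][255:375,405:490],None,fx=4.5,fy=4.5,interpolation=cv2.INTER_CUBIC)
o=np.zeros((max(a.shape[0],b.shape[0]),a.shape[1]+b.shape[1],3),np.uint8)
o[:a.shape[0],:a.shape[1]]=a;o[:b.shape[0],a.shape[1]:]=b
cv2.imwrite("pics/z0.png",o[:,:,::-1]);print(o.shape,a.shape)
E
```

```text
(595, 750, 3) (595, 368, 3)
```

View pics/z0.png

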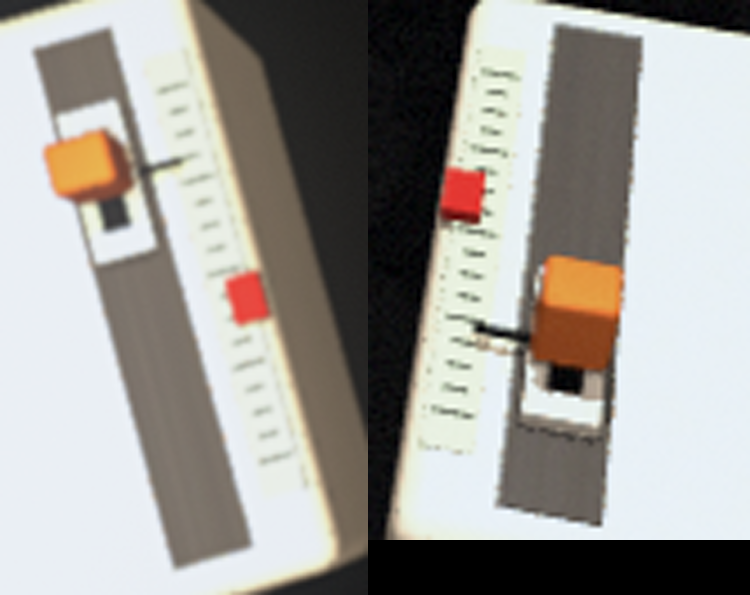

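The zoom shows both views clearly. In the top crop, the slot corners are (34,48), (110,28), (250,546) and (176,568), the tab is at (250,297) and the pointer tip at (182,161). In the scene crop, the tab top is at (463,192) and the pointer tip at (477,327).

```bash
python3 - <<'E'
from h import *
np.set_printoptions(precision=4,suppress=True)
c=cam("top");s=cam("scene")
T=lambda u,v,z:at_z(c,((u+.5)/3.5-.5+135,(v+.5)/3.5-.5+165),z)[:2]
S=lambda u,v,z:at_z(s,((u-367.5)/4.5-.5+405,(v+.5)/4.5-.5+255),z)[:2]
for F,q in((T,[(34,48),(176,568),(110,28),(250,546)]),(S,[(497,506),(556,25),(602,524),(641,38)])):
    p=[F(*x,.18) for x in q]
    for i in(0,2):
        d=p[i]-p[i+1]; print(p[i],p[i+1],np.degrees(np.arctan2(d[1],d[0])),np.linalg.norm(d))
a=np.radians(14.5);e=np.array([np.cos(a),np.sin(a)]);n=np.array([-e[1],e[0]])
for nm,P in[("tabT",T(248,297,.186)),("tabS",S(464,190,.186)),("ptrT",T(182,161,.187)),("ptrS",S(477,327,.187)),("gripT",T(80,165,.225)),("gripS",S(583,283,.225))]:
    print(nm,P,P@e,P@n)
E
```

```text
[0.6423 0.1906] [0.4272 0.1277] 16.29498686480949 0.22415248944855443
[0.6506 0.159 ] [0.436  0.0976] 15.962976373455545 0.22324362131745265
[0.6547 0.1597] [0.4391 0.0973] 16.138202690166008 0.22442332703137902
[0.6442 0.1915] [0.4296 0.1285] 16.36253521543278 0.22367871095656738
tabT [0.5374 0.0985] 0.5449782142594473 -0.039167488297884766
tabS [0.5403 0.1001] 0.5481979458707062 -0.03837532186630383
ptrT [0.5935 0.1263] 0.6062221413007167 -0.0263710936146864
ptrS [0.5961 0.1279] 0.6091675167845971 -0.025439728450309198
gripT [0.5866 0.1567] 0.6071905000925063 0.004820209796127248
gripS [0.5914 0.1584] 0.6122223459376419 0.0052944045618412185
```

The slide yaw is 16.2°. The pointer is about 61 mm to the fine side of the tab, and the grip is at about (0.589, 0.158). I'll pinch along the slide direction, which means turning the tool about +91°, and cross over raised.

Emit:
play_rows(motion="0 0 0 0 0 0.1 -1; 0 0 0 0 0 0.2 -1; 0 0 0.19 0.04 0.07 0.2 -1; 0 0 0.38 0.09 0.14 0.2 -1; 0 0 0.57 0.13 0.21 0.2 -1; 0 0 0.76 0.18 0.29 0.2 -1; 0 0 0.95 0.22 0.36 0.2 -1; 0 0 1 0.26 0.43 0.2 -1; 0 0 1 0.31 0.5 0.2 -1; 0 0 1 0.35 0.57 0.2 -1; 0 0 1 0.4 0.64 0.2 -1; 0 0 1 0.44 0.71 0.2 -1", grip_force=10)

```text
t: 2.0
tcp_pos: [0.3685, -0.1991, 0.3148]
tool_rot: [0.867, 0.499, 0.0, 0.0]
force: [0.2, 0.2, -1.0]
finger_gap: 0.0919
finger_force: 0.0
```

Emit:
play_rows(motion="0 0 0.19 0.04 0.07 0 -1; 0 0 0.38 0.09 0.14 0 -1; 0 0 0.57 0.13 0.21 0 -1; 0 0 0.76 0.18 0.29 0 -1; 0 0 0.95 0.22 0.36 0 -1; 0 0 1 0.26 0.43 0 -1; 0 0 1 0.31 0.5 0 -1; 0 0 1 0.35 0.57 0 -1; 0 0 1 0.4 0.64 0 -1; 0 0 1 0.44 0.71 0 -1; 0 0 1 0.44 0.71 0 -1")

```text
t: 3.1
tcp_pos: [0.5885, 0.158, 0.3132]
tool_rot: [0.608, 0.794, 0.0, -0.001]
force: [-1.3, -0.8, -0.4]
finger_gap: 0.0915
finger_force: 0.0
```

```bash
python3 - <<'E'
from h import *
np.set_printoptions(precision=4,suppress=True)
from scipy.spatial.transform import Rotation as R
s=monitor.observe();M=R.from_quat(s["tool_rot"]).as_matrix();print(s["t"],s["joint_pos"],s["tcp_pos"]);print(M)
print(np.degrees(np.arctan2(M[1,1],M[0,1])))
c=cam("wrist","pics/w1.png");print(proj(c,[.589,.1576,.225]),proj(c,[.5389,.0993,.186]))
for l in ["grip_mid","pointer","mark"]: print(l,[(d["centre"],d["score"]) for d in nets.find_in("wrist",l)[:2]])
E
```

```text
3.1 [ 0.0636  0.2038  1.3529  0.0014  1.5861 -0.2005] [0.5885 0.158  0.3132]
[[-0.261   0.9653 -0.0013]
 [ 0.9653  0.261   0.0013]
 [ 0.0016 -0.001  -1.    ]]
15.131410857758459
[316.0496 236.0996] [245.7272 270.4629]
grip_mid [([0.5886, 0.1585, 0.2275], 0.82)]
pointer [([0.5874, 0.1576, 0.1919], 0.9)]
mark [([0.5403, 0.0972, 0.1888], 0.91)]
```

View pics/w1.png

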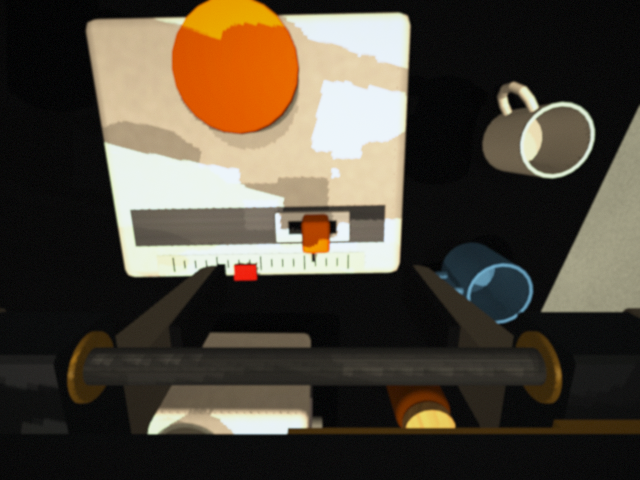

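The wrist view shows the grip at (316,234), the pointer tip at (314,258) and the tab at (245,271). All three fall where I predicted, and the tool is centred on the grip. Next I descend 116 mm, trim the yaw by 1° and pinch.

Emit:
play_rows(motion="0 0 0.02 0 0 -0.08 -1; 0 0 0.02 0 0 -0.16 -1; 0 0 0.02 0 0 -0.2 -1; 0 0 0.02 0 0 -0.232 -1; 0 0 0.02 0 0 -0.232 -1; 0 0 0.02 0 0 -0.232 0; 0 0 0.02 0 0 -0.232 0.5; 0 0 0.02 0 0 -0.232 1; 0 0 0.02 0 0 -0.232 1; 0 0 0.02 0 0 -0.232 1; 0 0 0.02 0 0 -0.232 1; 0 0 0.02 0 0 -0.232 1", grip_force=10)

```text
t: 4.5
tcp_pos: [0.5877, 0.1543, 0.1987]
tool_rot: [0.603, 0.798, 0.0, 0.0]
force: [0.3, 0.4, 0.4]
finger_gap: 0.038
finger_force: 0.0
```

Emit:
play_rows(motion="0 0 0 0 0 0 1; 0 0 0 0 0 0 1; 0 0 0 0 0 0 1; 0 0 0 0 0 0 1; 0 0 0 0 0 0 1")

```text
t: 5.0
tcp_pos: [0.5877, 0.1543, 0.1985]
tool_rot: [0.603, 0.798, 0.0, 0.0]
force: [0.3, -0.3, -1.4]
finger_gap: 0.0221
finger_force: 10.0
```

The grip is held, with the gap at 22 mm. Now I draw it back about 101 mm along the slide.

Emit:
play_rows(motion="0 0 0 -0.02 -0.006 0 1; 0 0 0 -0.04 -0.012 0 1; 0 0 0 -0.06 -0.017 0 1; 0 0 0 -0.08 -0.023 0 1; 0 0 0 -0.1 -0.029 0 1; 0 0 0 -0.12 -0.035 0 1; 0 0 0 -0.14 -0.041 0 1; 0 0 0 -0.16 -0.046 0 1; 0 0 0 -0.18 -0.052 0 1; 0 0 0 -0.194 -0.056 0 1; 0 0 0 -0.194 -0.056 0 1; 0 0 0 -0.194 -0.056 0 1")

```text
t: 6.2
tcp_pos: [0.49, 0.126, 0.1985]
tool_rot: [0.603, 0.797, -0.001, -0.0]
force: [-0.1, -2.1, -0.8]
finger_gap: 0.0219
finger_force: 10.0
```

```bash
python3 - <<'E'
from h import *
np.set_printoptions(precision=4,suppress=True)
s=monitor.observe();print(s["t"],s["tcp_pos"],s["force"],s["wrist_torque"],s["finger_gap"])
c=cam("scene");w=cam("wrist");t=cam("top")
a=cv2.resize(c["img"][255:375,395:495],None,fx=4,fy=4,interpolation=cv2.INTER_CUBIC)
b=cv2.resize(t["img"][165:325,135:235],None,fx=3,fy=3,interpolation=cv2.INTER_CUBIC)
o=np.hstack([a,b]);cv2.imwrite("pics/z2.png",o[:,:,::-1]);print(a.shape,b.shape)
for n in("scene","top","wrist"):
  for l in ["pointer","mark","grip_mid"]: print(n,l,[(np.array(d["centre"]),d["score"]) for d in nets.find_in(n,l)[:1]])
E
```

```text
6.2 [0.49   0.126  0.1985] [-0.0764 -2.1127 -0.7526] [-0.4019 -0.1321  0.1634] 0.021872459918669995
(480, 400, 3) (480, 300, 3)
scene pointer [(array([0.5145, 0.1342, 0.1874]), 0.53)]
scene mark [(array([0.5407, 0.0995, 0.1843]), 0.64)]
scene grip_mid []
top pointer [(array([0.4968, 0.1147, 0.189 ]), 0.53)]
top mark [(array([0.5408, 0.0975, 0.1859]), 0.45)]
top grip_mid [(array([0.4949, 0.1199, 0.2192]), 0.6)]
wrist pointer [(array([0.492 , 0.1353, 0.2131]), 0.8)]
wrist mark []
wrist grip_mid [(array([0.4834, 0.1308, 0.2277]), 0.83)]
```

View pics/z2.png

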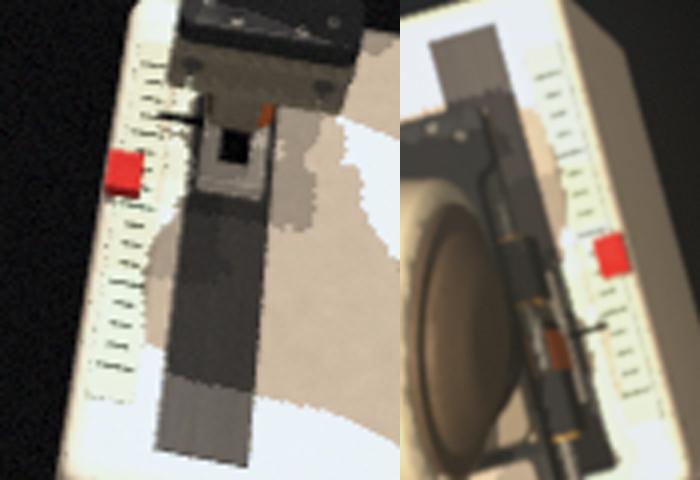

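The pointer is behind the tab: scene crop tip at (160,118) with the tab at (125,172), top crop tip at (605,325) with the tab at (612,255). Next I compute the offset.

```bash
python3 - <<'E'
from h import *
c=cam("top");s=cam("scene")
T=lambda u,v,z:at_z(c,((u-399.5)/3-.5+135,(v+.5)/3-.5+165),z)[:2]
S=lambda u,v,z:at_z(s,((u+.5)/4-.5+395,(v+.5)/4-.5+255),z)[:2]
a=np.radians(16.2);e=np.array([np.cos(a),np.sin(a)])
for p in(T(605,325,.187),T(612,255,.186),S(160,118,.187),S(125,171,.186)):print(p@e)
E
```

```text
0.5120769602833334
0.5434132277845672
0.5166699514901365
0.547998653152604
```

The pointer is 31 mm short of the tab. Taking up the 18 mm of play plus 31 mm makes a 49 mm push forward.

Emit:
play_rows(motion="0 0 0 0.012 0.0035 0 1; 0 0 0 0.024 0.007 0 1; 0 0 0 0.036 0.0105 0 1; 0 0 0 0.048 0.014 0 1; 0 0 0 0.06 0.0175 0 1; 0 0 0 0.07 0.0205 0 1; 0 0 0 0.08 0.0233 0 1; 0 0 0 0.088 0.0256 0 1; 0 0 0 0.0945 0.0275 0 1; 0 0 0 0.0945 0.0275 0 1; 0 0 0 0.0945 0.0275 0 1; 0 0 0 0.0945 0.0275 0 1")

```text
t: 8.1
tcp_pos: [0.5384, 0.1401, 0.1986]
tool_rot: [0.603, 0.797, 0.0, 0.0]
force: [1.9, -3.3, -2.7]
finger_gap: 0.0219
finger_force: 10.0
```

```bash
python3 - <<'E'
from h import *
s=monitor.observe();print(s["t"],s["tcp_pos"],s["tcp_pos"][0]*.9603+s["tcp_pos"][1]*.279,s["force"])
c=cam("scene");t=cam("top")
a=cv2.resize(c["img"][255:375,395:495],None,fx=4,fy=4,interpolation=cv2.INTER_CUBIC)
b=cv2.resize(t["img"][165:325,135:235],None,fx=3,fy=3,interpolation=cv2.INTER_CUBIC)
cv2.imwrite("pics/z3.png",np.hstack([a,b])[:,:,::-1])
E
```

```text
8.1 [0.53835279 0.1400991  0.19857916] 0.5560678361025058 [ 1.86927117 -3.3241383  -2.66036053]
```

View pics/z3.png

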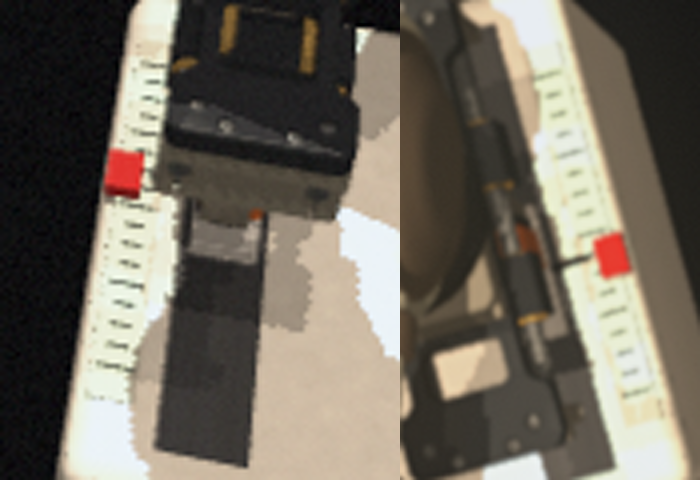

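In the top crop, the pointer runs from (555,266) to (590,259) and its line meets the tab centre at (612,255), so it is aligned. Next I release and lift straight up.

Emit:
play_rows(motion="0 0 0 0 0 0 -1; 0 0 0 0 0 0 -1; 0 0 0 0 0 0 -1; 0 0 0 0 0 0 -1; 0 0 0 0 0 0 -1; 0 0 0 0 0 0 -1; 0 0 0 0 0 0.06 -1; 0 0 0 0 0 0.14 -1; 0 0 0 0 0 0.22 -1; 0 0 0 0 0 0.3 -1; 0 0 0 0 0 0.3 -1; 0 0 0 0 0 0.3 -1")

```text
t: 9.4
tcp_pos: [0.5383, 0.1401, 0.3494]
tool_rot: [0.603, 0.798, 0.001, 0.001]
force: [-0.6, -0.1, -0.8]
finger_gap: 0.0921
finger_force: 0.0
```

```bash
python3 - <<'E'
from h import *
s=monitor.observe();print(s["t"],s["tcp_pos"],s["finger_gap"],s["force"])
w=cam("wrist","pics/w4.png")
E
```

```text
9.4 [0.53834933 0.14010837 0.34941679] 0.09213439504402664 [-0.57743189 -0.13277575 -0.84685203]
```

View pics/w4.png

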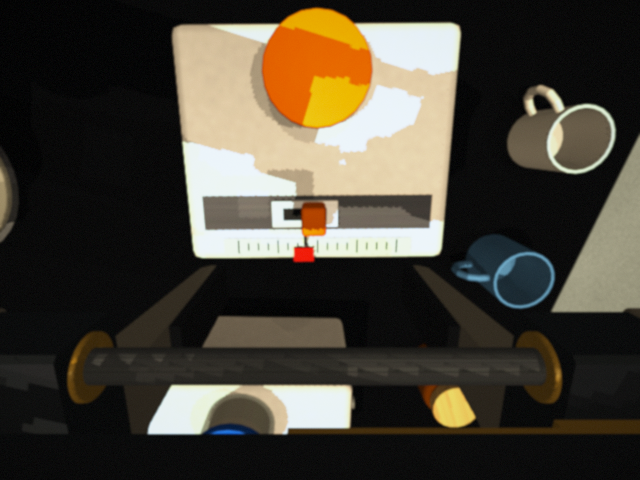

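The wrist view shows the pointer at (306,240) beside the tab at (304,254). The grip at (314,216) is about 8–9 mm ahead, at the front of its play, and the gripper is clear.

```bash
python3 -c "
from plant import env
print(env.sign_off())"
```

```text
the job is handed in; nothing more can be done
None
```

The job is handed in, though no verdict came back: in the last picture the orange pointer stood about 2 mm from the red tab's middle, having come up from 31 mm on the coarse side, with the grip about 8 mm ahead of it at the front of its play, the gripper clear, and the blue grinder never touched.

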